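# Seal-check a flow cell under the toggle clamp and add it to the tray row

## Robot

A 6-joint arm with a two-finger parallel gripper is mounted at the origin on the work surface. World frame = base frame: x ahead of the robot, y to its left, z up, the work surface at z = 0. Lengths are in m, angles in degrees, forces in N, time in s.
With the tool pointing down it reaches from about 0.25 to 0.775 m from the base axis. Payload 4 kg.
Tool frame: the origin (TCP) lies midway between the tips of the shut fingers; the grasp point (between the pads) lies arm.grip_depth behind it (arm.grip_depth is the distance from the TCP to the grasp point, in m); z points along the fingers, y is the line along which they close (so a half turn about z gives the same grasp; the last joint's range is limited). The gripper opens to 94 mm and grips with 3 to 60 N. Pads are 16 mm wide; open, the fingers measure 119 mm over their backs; the gripper's body (75 mm by 177 mm) begins 78 mm behind the grasp point.
Start: joints at [-76.496, 4.996, 78.535, -0, 96.463, -5.907], TCP at [0.183, -0.519, 0.184] pointing down, gripper open.
Joint ranges: [-177.83, 177.83], [-43.37, 116.18], [15.69, 146.23], [-61.86, 241.86], [9.47, 152.12], [-147.06, 147.06]. Speed limits (degrees/s): [159.86, 159.86, 180, 180, 180, 180].

## Interface

Orientations are given as [roll, pitch, yaw] about the fixed x, y, z axes, in that order (R = Rz(yaw) Ry(pitch) Rx(roll)).
In Python, from plant import arm, vision, workorder gives the robot as it stands.
- The arm moves only by the shell command python3 -m jog 'ROWS'. ROWS is JSON, a list of rows, each a list of 3 entries, a list of its own where there are three numbers: the shift along the tool's x, y, z in units of 25 mm (1.0 is 25 mm), then the turn about the tool's z in units of 5 degrees (1.0 is 5 degrees), then the closure, from -1 (fully open) to 1 (shut). A call has 1 to 20 rows; each row shifts and turns the commanded pose from where the row before left it, along the tool's axes as they then stand; what a row does not reach is not made up. A row lasts 1/12 s, in which the tool goes at most 41.7 mm and 7.16 degrees, less where a joint would pass 70% of its speed; a pose out of reach is approached as far as the arm can. A call is refused whole if a number of a shift passes 1 or a number of a turn 1, either way. A call with a gripper value outside its range is refused whole. The fingers move at their own pace and stop on an object; the grip force is fixed at half the most. Time passes only in rows, so rows that do not move let the fingers close. It gives the time, the measured TCP pose, the force, the opening and the grip force at its end, in the units of the state.
- arm.get_obs(): the state, without advancing time (a new reading comes with each control period).
- vision.read_camera(name): name is "side" or "top"; returns a dict with "img" (480x640x3 uint8, blue, green, red), "range_z" (480x640 float32, m along the optical axis (not along the pixel's ray), 0 where there is no reading), "fovy" (degrees; the focal length in pixels is half the picture's height over the tangent of half this angle, whatever the lens; pixels are square), "cx", "cy" (the principal point, pixels), "xyz" and "rotation" of the camera in the world. Camera axes: x right, y up, looking along -z (the intrinsics and any distortion apply to the point x, -y, -z); pixel columns grow to the right and rows downward; lengths in m; the calibration is good to about 2 mm. A picture is of the moment at which its call begins.
- workorder.finish_job(): hands the job in; it is judged then, once.
The state is a dict: "time_s": time; "joint_positions": joint angles; "dq": joint speeds; "joint_efforts": joint torques, N m; "position": TCP position; "orientation": TCP orientation; "contact_force": force on the tool from outside, world axes, zero at the start; "wrist_torque": the same for the moment, N m; "width": opening from 0.0 (shut) to 1.0 (fully open); "grasp_force": force on a finger pad.
Only numpy, scipy, OpenCV 4.12 (cv2) and the standard library are available. Lean on these libraries where they do the work, as an engineer would, in place of code of your own. Each camera call takes 0.05 s, during which the arm holds its last target. There are 200 camera calls.

## Task

Take the flow cell out of the drying dock, set it down gently in the clamp nest, swing the toggle clamp over onto it and let go, leaving it clamped for at least two seconds. Then swing the clamp fully back, take the cell out and set it gently in the empty place on the tray, so that it completes the straight, even row of three end to end. Do not drop the cell or shift the two cells already in the row, and leave the beaker and the jar where they stand.

Things in the scene. Friction and masses are not known exactly. Their poses are not given: they have to be found in the camera images.
- cell: The flow cell to be checked: a bare metal block 66 mm long (its x) x 46 mm wide (its y) x 40 mm high (its z), about 0.3 kg, a round glass window in each long face. Origin at the centre of its underside. It is symmetrical: either way round is the same. It stands in the dock at first.
- dock: White drying dock, fixed: foot plate 90 x 76 x 6 mm; two upright cheeks, 52 mm long, 8 mm thick, rise to 53 mm above the table beside the cell's long faces (inner gap 53 mm along the dock's y), so only the cell's short faces can be gripped there. Origin at the centre of the underside; x along the cell's length, open at both ends; the cell stands on it at height 6 mm.
- nest_seat (a point): Centre of the pocket floor of the clamp nest, 12 mm above the table. Fixed grey plate, from 65 mm to -x to 135 mm to +x of this point, 104 mm wide. The pocket is 51 mm along the nest's x and 71 mm along its y: the cell goes in with its length along y. Its rim is only 5 mm high and 5 mm thick. The nest's x points from the pocket to the clamp's hinge.
- clamp (a joint): Angle of the clamp arm: 0 = level, its pad on top of the cell; 2.0 = fully back against its stop (where it starts, leaning back past upright). A spring in the hinge snaps it either way from the middle (about 1.15), so it holds itself shut or open; moving it takes up to about 7 N at the grip. With no cell under it, it drops to -0.12.
- clamp_hinge (a point): The clamp's hinge: 95 mm from the seat along the nest's x, 80 mm above the table; axes as the nest's; the arm turns about the nest's y. Its steel bracket, 30 mm wide (foot 50), stands from 81 to 117 mm along +x of the seat, up to 86 mm high.
- clamp_grip (a point): Centre of the wooden grip at the arm's end: a cylinder 36 mm long along the nest's y, 28 mm thick; pinched across its flat ends it can turn between the fingers. At angle q it lies 155*cos(q) mm from the hinge towards the nest's -x and 155*sin(q) mm above it. The arm is a bar 16 mm wide, 12 mm thick; its rubber pad ends 28 mm below the bar's middle, 95 mm from the hinge.
- tray: White tray, fixed, 258 x 144 mm, floor 4 mm above the table, lip 8 mm high. Origin at the centre of its underside. Three places in a row along its x at -74, 0 and +74 mm, each for one cell with its length along the row (8 mm gaps).
- empty_place: The one place of the row that is free, marked by a thin dark mat of 66 x 46 mm. Origin at its centre on the tray floor, 4 mm above the table; x along the row.
- neighbour_a: A checked cell already in the row, same block as the cell; origin at the centre of its underside.
- neighbour_b: Another checked cell already in the row, same block; origin at the centre of its underside.
- jar: White jar with black cap, 76 mm across, 105 mm high, a bystander; origin at the centre of its underside.
- beaker: Glass beaker, 72 mm across, 90 mm high, a bystander; origin at the centre of its underside.
Things that resemble listed ones, but are neither listed nor needed, are in the scene too. What is shaped like the cell but brown is not meant. What is shaped like the part that bears nest_seat but turquoise is not meant.

How it is judged:
By the outcome, as a careful person would: the job done as asked, in the order asked, and still so for the second after the job is handed in, with the robot touching nothing.
It also fails if it takes over 72 s, if anything falls off the work surface, if the arm or the gripper's body presses on something with over 40 N, if the wrist force passes 120 N, or if a joint passes its speed limit or range.

## Working session

There is one attempt and no reset: what is moved stays moved. The work goes in short steps, Python scripts to look and compute and a shell command to move; the robot and the scene stay as the last step left them, time stands still between calls to the robot, and variables do not carry over. Pictures are saved under pics/ and viewed, at most 11 in all, crops included, and the job is handed in when it is done.

```bash
ls; mkdir -p pics; python3 - <<'E'
from plant import arm, vision
import cv2,numpy as np
print(arm.get_obs(), arm.grip_depth)
for n in("side","top"):
    d=vision.read_camera(n); cv2.imwrite(f"pics/{n}0.png",d["img"]); np.savez(f"{n}0.npz",**d)
    print(n,{k:v for k,v in d.items() if k not in("img","range_z")}, (d["range_z"]>0).mean())
E
```

```text
pics
{'time_s': 0.0, 'joint_positions': array([-7.64956102e+01,  5.03860897e+00,  7.86230831e+01, -3.60407885e-04,
        9.64643364e+01, -5.90393640e+00]), 'dq': array([ 0.05823458, -0.02329949,  0.03138008,  0.04439183,  0.02459682,
       -0.05568732]), 'joint_efforts': array([-2.26775542e-04, -3.40176022e+01, -3.02430367e+01,  7.17568235e-02,
        3.29606433e-02, -1.86199177e-04]), 'position': array([ 0.18264624, -0.51815195,  0.18272374]), 'orientation': array([-1.79874603e+02, -1.26070862e-02,  1.94082722e+01]), 'contact_force': array([ 0.66920337, -1.09941898, -0.5957883 ]), 'wrist_torque': array([ 0.00082584, -0.00491445,  0.03435737]), 'grasp_force': 0.0, 'width': 1.0002603812727362} 0.0188
side {'fovy': 47.37850291221224, 'cx': 313.9710296695901, 'cy': 239.48447814822842, 'xyz': array([0.00407241, 0.78947042, 0.70115829]), 'rotation': array([  55.63116465,    0.76929795, -151.88864842])} 0.9959407552083334
top {'fovy': 47.9359558355158, 'cx': 318.1500367058744, 'cy': 230.87415209387513, 'xyz': array([ 0.2024981 , -0.00306033,  1.3805406 ]), 'rotation': array([  8.61531049,   0.68624115, -91.35238872])} 0.9959635416666667
```

View pics/side0.png

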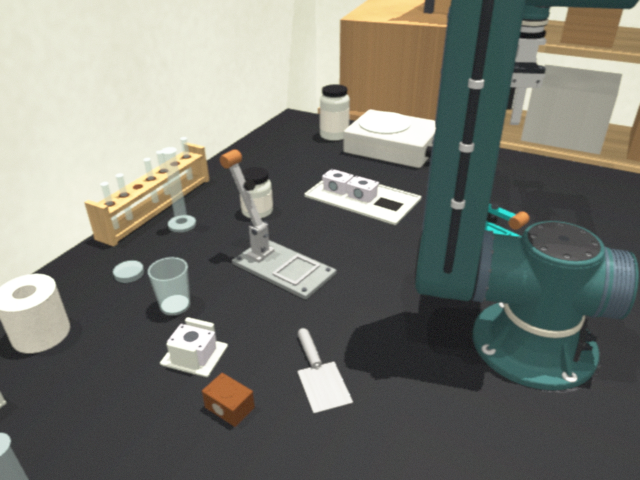

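View pics/top0.png

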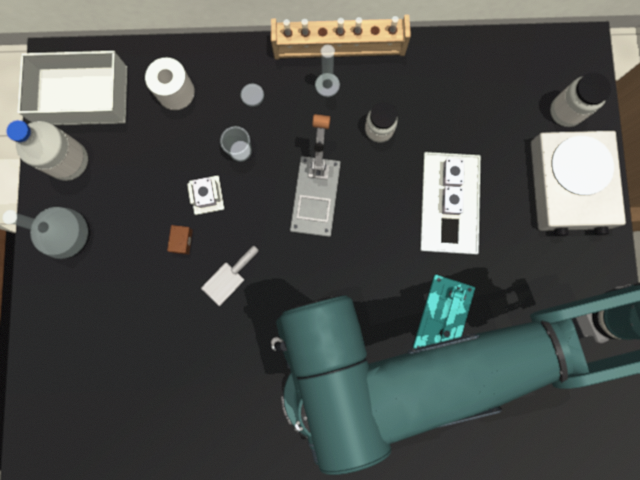

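The side view shows the dock with the cell at (193,345), the nest at (285,265) with its clamp leaning back (grip at 232,158), and the tray at (362,195) with its mat at (390,204). In the top view the dock and cell are at (204,193), the pocket at (314,208), the grip at (321,121), the mat at (450,231) and the neighbours at (454,170) and (453,199). The brown cell and the turquoise nest are decoys.

```bash
cat > h.py <<'E'
import numpy as np,cv2
from scipy.spatial.transform import Rotation as R
def load(f): return dict(np.load(f))
def f_(d): return 240/np.tan(np.radians(float(d["fovy"]))/2)
def rays(d,uv):
    uv=np.atleast_2d(np.asarray(uv,float)); f=f_(d)
    c=np.c_[(uv[:,0]-d["cx"])/f,-(uv[:,1]-d["cy"])/f,-np.ones(len(uv))]
    return R.from_euler("xyz",d["rotation"],degrees=True).apply(c)
def onplane(d,uv,z):
    r=rays(d,uv); return d["xyz"]+r*((z-d["xyz"][2])/r[:,2])[:,None]
def cloud(d):
    v,u=np.mgrid[0:480,0:640]; r=rays(d,np.c_[u.ravel(),v.ravel()])
    return (d["xyz"]+r*d["range_z"].ravel()[:,None]).reshape(480,640,3)
def proj(d,p):
    c=R.from_euler("xyz",d["rotation"],degrees=True).inv().apply(np.atleast_2d(p)-d["xyz"]);f=f_(d)
    return np.c_[d["cx"]+f*c[:,0]/-c[:,2],d["cy"]-f*c[:,1]/-c[:,2]]
E
python3 - <<'E'
from h import *
t=load("top0.npz");s=load("side0.npz")
ct=cloud(t);cs=cloud(s)
for n,c,px in(("top",ct,dict(cell=(204,188),grip=(321,121),pocket=(314,208),mat=(450,231),n1=(454,162),n2=(453,191),tray=(430,210),table=(370,250),jar=(380,110),beaker=(236,140),plate=(300,228))),
 ("side",cs,dict(cell=(193,340),grip=(232,158),pocket=(297,270),mat=(389,204),n1=(338,176),n2=(364,182),tray=(400,195),table=(270,320),jar=(256,178)))):
    for k,(u,v) in px.items(): print(n,k,np.round(c[v,u],4))
# orthographic z map + crops
rows=[]
for d,boxes in((t,[(180,165,60),(285,145,100),(415,145,110)]),(s,[(155,310,80),(225,230,115),(300,160,125)])):
    rows.append(np.hstack([cv2.resize(d["img"][y:y+w,x:x+w],(265,265),interpolation=cv2.INTER_CUBIC) for x,y,w in boxes]))
cv2.imwrite("pics/crops.png",np.vstack(rows))
E
```

```text
top cell [0.5224 0.2951 0.046 ]
top grip [ 0.6222 -0.0056  0.2349]
top pocket [0.4712 0.0178 0.0066]
top mat [ 0.4027 -0.3308  0.0026]
top n1 [ 0.5745 -0.3424  0.0414]
top n2 [ 0.4982 -0.3343  0.0452]
top tray [ 0.4581 -0.2816  0.0069]
top table [ 0.3585 -0.1232  0.0035]
top jar [ 0.6948 -0.1524  0.1033]
top beaker [0.6573 0.2189 0.0139]
top plate [0.419  0.0549 0.0113]
side cell [0.5029 0.3051 0.0467]
side grip [0.6163 0.0011 0.2257]
side pocket [0.4667 0.0177 0.0106]
side mat [ 0.3998 -0.3271  0.0044]
side n1 [ 0.5471 -0.3392  0.042 ]
side n2 [ 0.475  -0.3407  0.0414]
side tray [ 0.3926 -0.385   0.0024]
side table [ 0.445   0.1597 -0.003 ]
side jar [ 0.6629 -0.1407  0.1028]
```

View pics/crops.png

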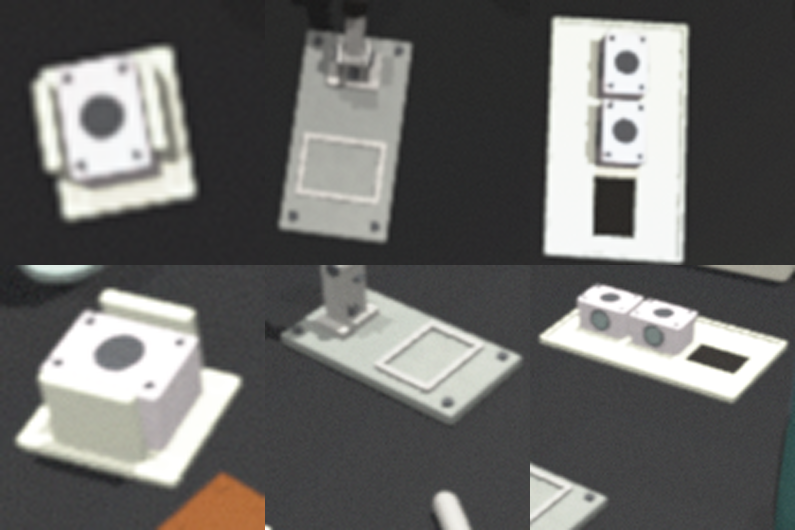

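Crops: the discs and screw holes on the cell tops, the light pocket rim and the dark mat are all sharp in both views, so I'll take blob centroids from them.

```bash
cat > m.py <<'E'
from h import *
def up(d,x,y,w,h,k=8): return cv2.resize(cv2.cvtColor(d["img"],cv2.COLOR_BGR2GRAY)[y:y+h,x:x+w],None,fx=k,fy=k,interpolation=cv2.INTER_CUBIC)
def blobs(m,x,y,amin,amax,k=8):
    out=[]
    cs,_=cv2.findContours(m.astype(np.uint8),cv2.RETR_CCOMP,cv2.CHAIN_APPROX_NONE)
    for c in cs:
        a=cv2.contourArea(c)/k/k
        if amin<a<amax:
            M=cv2.moments(c); r=cv2.minAreaRect(c)
            box=(cv2.boxPoints(r)+.5)/k-.5+[x,y]
            out.append((a,np.array([M["m10"],M["m01"]])/M["m00"],box))
            out[-1]=(a,(out[-1][1]+.5)/k-.5+[x,y],box)
    return out
E
python3 - <<'E'
from m import *
t=load("top0.npz");s=load("side0.npz")
def show(n,d,reg,thr,dark,amin,amax,z):
    x,y,w,h=reg;g=up(d,*reg);m=(g<thr) if dark else (g>thr)
    print(n)
    for a,c,b in blobs(m,x,y,amin,amax):
        P=onplane(d,b,z); e=P[1]-P[0],P[2]-P[1]; L=[np.linalg.norm(v) for v in e]; i=int(np.argmax(L))
        print("  a%.0f"%a,np.round(c,1),"xy",np.round(onplane(d,c,z)[0,:2],4),"rectc",np.round(P.mean(0)[:2],4),"LxW",np.round([max(L),min(L)],4),"ang %.1f"%(np.degrees(np.arctan2(e[i][1],e[i][0]))%180))
show("cell top",t,(191,178,25,28),140,True,1,120,.046)
show("dock t",t,(180,165,50,55),130,False,200,2000,.006)
show("rim t",t,(293,190,42,35),190,False,100,2000,.017)
show("plate t",t,(285,150,60,90),90,False,1000,9000,.012)
show("nbr t",t,(444,158,22,56),140,True,1,120,.044)
show("mat t",t,(435,213,30,35),100,True,100,2000,.004)
show("tray t",t,(415,145,75,115),110,False,1000,9000,.008)
show("cell s",s,(165,320,50,32),150,True,1,200,.046)
show("rim s",s,(270,252,50,35),180,False,100,2000,.017)
show("plate s",s,(225,235,115,65),90,False,1000,9000,.012)
show("nbr s",s,(324,168,55,20),130,True,1,200,.044)
show("mat s",s,(370,194,40,20),100,True,30,900,.004)
for n,d in(("top",t),("side",s)):
    hsv=cv2.cvtColor(d["img"],cv2.COLOR_BGR2HSV); m=cv2.inRange(hsv,(3,130,90),(18,255,255))
    C=cloud(d)
    k,l,st,cc=cv2.connectedComponentsWithStats(m)
    for i in range(1,k):
        if st[i,4]>40: print(n,"orange",cc[i].round(1),st[i,4],np.median(C[l==i],0).round(4))
E
```

```text
cell top
  a9 [192.7 204.1] xy [0.4814 0.3235] rectc [0.4821 0.3234] LxW [0.0108 0.0081] ang 88.5
  a24 [210.6 203.5] xy [0.4818 0.278 ] rectc [0.4803 0.2822] LxW [0.0407 0.0134] ang 114.5
  a65 [202.6 191. ] xy [0.5148 0.2986] rectc [0.5149 0.2985] LxW [0.0233 0.0232] ang 43.9
  a15 [194.8 178.4] xy [0.5481 0.3189] rectc [0.547  0.3151] LxW [0.029  0.0062] ang 88.5
dock t
  a1088 [205.5 194.5] xy [0.5144 0.3   ] rectc [0.5141 0.3009] LxW [0.0941 0.0873] ang 10.5
rim t
  a736 [313.6 208. ] xy [0.4693 0.0187] rectc [0.4695 0.0191] LxW [0.0835 0.0632] ang 80.7
  a539 [313.3 207.7] xy [0.4701 0.0195] rectc [0.4702 0.0192] LxW [0.0738 0.0527] ang 81.0
plate t
  a3108 [315.3 195.9] xy [0.5019 0.0138] rectc [0.5116 0.0132] LxW [0.2198 0.1093] ang 171.5
nbr t
  a14 [449.3 212.9] xy [ 0.4427 -0.322 ] rectc [ 0.4446 -0.3273] LxW [0.0391 0.007 ] ang 88.5
  a66 [453.9 198.9] xy [ 0.478  -0.3357] rectc [ 0.478  -0.3356] LxW [0.0234 0.0231] ang 69.4
  a12 [443.9 197.3] xy [ 0.483  -0.3107] rectc [ 0.4792 -0.3106] LxW [0.0524 0.0019] ang 176.6
  a63 [454.7 170.5] xy [ 0.5516 -0.3422] rectc [ 0.551
[... 743 characters left out ...]
62.6 182.1] xy [ 0.4761 -0.3344] rectc [ 0.4762 -0.3343] LxW [0.0176 0.0118] ang 26.7
  a45 [332.2 184.3] xy [ 0.5389 -0.2897] rectc [ 0.5387 -0.2914] LxW [0.035  0.0224] ang 116.1
  a11 [337.3 174.9] xy [ 0.5497 -0.3404] rectc [ 0.5495 -0.3404] LxW [0.0171 0.0124] ang 26.6
mat s
  a174 [388.1 203.8] xy [ 0.4024 -0.3277] rectc [ 0.4031 -0.3281] LxW [0.07   0.0401] ang 174.2
top orange [374.7  30. ] 42 [ 0.9198 -0.1505  0.081 ]
top orange [320.9 120.8] 193 [ 0.6232 -0.0055  0.2322]
top orange [178.  238.8] 482 [0.3943 0.361  0.0398]
side orange [230.3 157.8] 261 [0.6202 0.0019 0.2245]
side orange [518.9 219.9] 222 [ 0.089  -0.2557  0.0858]
side orange [227.3 394.8] 1312 [0.3895 0.3668 0.038 ]
```

```bash
cat >> m.py <<'E'
def tri(d1,u1,d2,u2):
    a,b=rays(d1,u1)[0],rays(d2,u2)[0]; A=np.c_[a,-b]; k=np.linalg.lstsq(A,d2["xyz"]-d1["xyz"],rcond=None)[0]
    p,q=d1["xyz"]+k[0]*a,d2["xyz"]+k[1]*b; return ((p+q)/2).round(4),round(float(np.linalg.norm(p-q)),4)
def screws(d,reg,z,n=4):
    x,y,w,h=reg; g=up(d,*reg); bh=cv2.morphologyEx(g,cv2.MORPH_BLACKHAT,cv2.getStructuringElement(cv2.MORPH_ELLIPSE,(33,33)))
    return [(round(a,1),c.round(2),onplane(d,c,z)[0,:2].round(4)) for a,c,b in blobs(bh>35,x,y,.7,12)]
E
python3 - <<'E'
from m import *
t=load("top0.npz");s=load("side0.npz")
for n,d,r in(("t",t,(188,174,32,34)),("s",s,(165,316,52,36))):
    print(n); [print("  ",*q) for q in screws(d,r,.046)]
for thr in(195,205,215,225):
    x,y,w,h=270,250,56,42; g=up(s,x,y,w,h)
    print(thr,[(round(a),c.round(1),onplane(s,c,.017)[0,:2].round(4),onplane(s,b,.017).mean(0)[:2].round(4)) for a,c,b in blobs(g>thr,x,y,150,1500)])
print("cell",tri(t,(202.6,191.),s,(190.6,336.)),"mat",tri(t,(449.4,230.3),s,(388.1,203.8)))
print("n2",tri(t,(453.9,198.9),s,(362.6,182.1)),"n1",tri(t,(454.7,170.5),s,(337.3,174.9)),"grip",tri(t,(320.9,120.8),s,(230.3,157.8)))
E
```

```text
t
   3.8 [197.91 202.06] [0.4864 0.3102]
   3.2 [210.46 199.57] [0.492  0.2785]
   4.5 [194.73 182.38] [0.5376 0.3189]
   2.1 [188.   181.85] [0.5395 0.336 ]
   3.4 [207.3  179.98] [0.5431 0.2869]
   6.8 [218.91 179.04] [0.5447 0.2573]
   9.0 [215.88 174.2 ] [0.5576 0.2651]
s
   3.4 [189.13 351.13] [0.4929 0.3278]
   4.5 [197.79 351.02] [0.4804 0.3211]
   5.7 [199.6  345.87] [0.4851 0.3104]
   4.5 [165.1  342.98] [0.5406 0.3316]
   5.5 [172.01 339.01] [0.5365 0.319 ]
   4.5 [208.79 332.89] [0.4902 0.2787]
   8.2 [215.93 335.27] [0.4759 0.2777]
   4.2 [181.74 326.51] [0.5415 0.2876]
   8.3 [189.52 316.21] [0.5462 0.2605]
195 []
205 [(168, array([295.2, 277.4]), array([0.4535, 0.0479]), array([0.4514, 0.0452]))]
215 [(735, array([295.5, 268. ]), array([0.4684, 0.0205]), array([0.4693, 0.0172])), (435, array([295.4, 267.1]), array([0.4701, 0.0179]), array([0.4688, 0.0184]))]
225 [(689, array([295.7, 268.2]), array([0.4678, 0.0207]), array([0.4684, 0.0174])), (524, array([295.7, 268. ]), array([0.4682, 0.0201]), array([0.4681, 0.0188]))]
cell (array([0.5143, 0.2985, 0.0452]), 0.0012) mat (array([ 0.4038, -0.3295,  0.0028]), 0.0014)
n2 (array([ 0.4777, -0.3362,  0.0428]), 0.0014) n1 (array([ 0.5514, -0.3427,  0.0427]), 0.0011) grip (array([ 0.6269, -0.0058,  0.2211]), 0.0018)
```

Agreed measurements: cell (0.514, 0.2987) at 9.6° with its top at 45 mm; seat (0.469, 0.0195) with the nest's x at −9°; empty place (0.4035, −0.329) with the row at −5°; grip (0.627, −0.006, 0.221). First I'll turn the tool.

```bash
cat > go.py <<'E'
# go.py x y z yaw : remaining shift in tool units (after turn), turn units (done first)
import sys,numpy as np
from plant import arm
o=arm.get_obs(); x,y,z,w=map(float,sys.argv[1:5]); p=o["position"]
dt=-((w-o["orientation"][2]+180)%360-180)/5
a=np.radians(w); d=np.array([x,y,z])-p
s=np.array([d@[np.cos(a),np.sin(a),0],d@[np.sin(a),-np.cos(a),0],-d[2]])/.025
print("t",round(o["time_s"],2),"turn",dt.round(2),"then shift",s.round(2))
E
python3 -m jog '[[[0,0,0],-1,-1],[[0,0,0],-1,-1],[[0,0,0],-1,-1],[[0,0,0],-1,-1],[[0,0,0],-1,-1],[[0,0,0],-1,-1],[[0,0,0],-1,-1],[[0,0,0],-1,-1],[[0,0,0],-1,-1],[[0,0,0],-1,-1],[[0,0,0],-1,-1],[[0,0,0],-1,-1],[[0,0,0],-1,-1],[[0,0,0],-1,-1],[[0,0,0],-1,-1],[[0,0,0],-1,-1]]'
python3 go.py .514 .2987 .13 99.6
```

```text
time_s: 1.43
position: [0.1827, -0.5184, 0.1832]
orientation: [-180.0, -0.1, 99.7]
contact_force: [0.7, -0.7, -0.4]
width: 0.999
grasp_force: 0.0
t 1.43 turn 0.01 then shift [30.02 18.52  2.13]
```

```bash
python3 -m jog '[[[0.5,0.3,0],0,-1],[[1,0.62,0],0,-1],[[1,0.62,0],0,-1],[[1,0.62,0],0,-1],[[1,0.62,0],0,-1],[[1,0.62,0],0,-1],[[1,0.62,0],0,-1],[[1,0.62,0],0,-1],[[1,0.62,0],0,-1],[[1,0.62,0],0,-1],[[1,0.62,0],0,-1],[[1,0.62,0],0,-1],[[1,0.62,0],0,-1],[[1,0.62,0],0,-1],[[1,0.62,0],0,-1],[[1,0.62,0],0,-1],[[1,0.62,0],0,-1],[[1,0.62,0],0,-1],[[1,0.62,0],0,-1],[[1,0.62,0],0,-1]]'
python3 -m jog '[[[1,0.62,0],0,-1],[[1,0.62,0],0,-1],[[1,0.62,0],0,-1],[[1,0.62,0],0,-1],[[1,0.62,0.2],0,-1],[[1,0.62,0.2],0,-1],[[1,0.62,0.2],0,-1],[[1,0.62,0.2],0,-1],[[0.8,0.5,0.2],0,-1],[[0.6,0.4,0.2],0,-1],[[0.4,0.2,0.2],0,-1],[[0,0,0],0,-1]]'
python3 go.py .514 .2987 .018 99.6
```

```text
time_s: 3.1
position: [0.401, 0.0131, 0.1835]
orientation: [-180.0, 0.0, 99.4]
contact_force: [0.7, 0.5, 0.5]
width: 0.998
grasp_force: 0.0
time_s: 4.1
position: [0.5096, 0.2793, 0.1464]
orientation: [-179.8, 0.0, 99.5]
contact_force: [-0.2, -0.9, -1.0]
width: 1.001
grasp_force: 0.0
t 4.1 turn -0.01 then shift [0.74 0.3  5.13]
```

```bash
python3 -m jog '[[[0.4,0.15,0],0,-1],[[0.34,0.15,0.2],0,-1],[[0,0,0.6],0,-1],[[0,0,0.8],0,-1],[[0,0,0.8],0,-1],[[0,0,0.8],0,-1],[[0,0,0.8],0,-1],[[0,0,0.6],0,-1],[[0,0,0.33],0,-1],[[0,0,0.2],0,-1],[[0,0,0],0,-1],[[0,0,0],0,-1]]'
python3 go.py .514 .2987 .018 99.6; python3 - <<'E'
from plant import vision
import cv2
d=vision.read_camera("side");cv2.imwrite("pics/g1.png",cv2.resize(d["img"][200:440,90:410],None,fx=2,fy=2))
E
```

```text
time_s: 5.1
position: [0.5154, 0.2977, 0.0215]
orientation: [179.9, -0.0, 99.4]
contact_force: [0.1, 0.5, -0.6]
width: 1.0
grasp_force: 0.0
t 5.1 turn -0.04 then shift [ 0.05 -0.05  0.14]
```

View pics/g1.png

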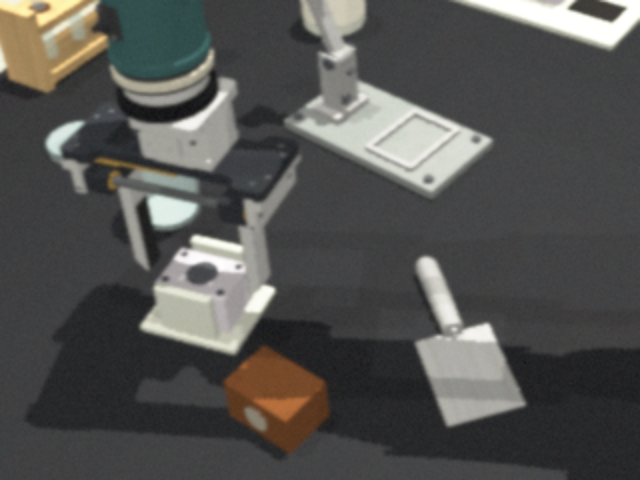

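Fingers straddle the cell's short ends (crop (145,220) and (255,250)), clear of the cheeks. I'll lower 3 mm and close.

```bash
python3 -m jog '[[[0.05,-0.05,0.14],0,-1],[[0,0,0],0,-0.2],[[0,0,0],0,0.2],[[0,0,0],0,0.5],[[0,0,0],0,1],[[0,0,0],0,1],[[0,0,0],0,1],[[0,0,0],0,1],[[0,0,0],0,1],[[0,0,0],0,1],[[0,0,0],0,1],[[0,0,0],0,1]]'
```

```text
time_s: 6.15
position: [0.5138, 0.2986, 0.0174]
orientation: [179.9, -0.0, 99.4]
contact_force: [1.1, 0.1, 0.2]
width: 0.695
grasp_force: 30.0
```

```bash
python3 -m jog '[[[0,0,-0.1],0,1],[[0,0,-0.3],0,1],[[0,0,-0.5],0,1],[[0,0,-0.7],0,1],[[0,0,-0.7],0,1],[[0,0,-0.7],0,1],[[0,0,-0.7],0,1],[[0,0,-0.4],0,1],[[0,0,-0.2],0,1],[[0,0,0],-0.5,1],[[0,0,0],-0.8,1],[[0,0,0],-1,1],[[0,0,0],-1,1],[[0,0,0],-1,1],[[0,0,0],-1,1],[[0,0,0],-1,1],[[0,0,0],-1,1],[[0,0,0],-1,1],[[0,0,0],-1,1]]'
python3 -m jog '[[[0,0,0],-1,1],[[0,0,0],-1,1],[[0,0,0],-1,1],[[0,0,0],-1,1],[[0,0,0],-0.7,1],[[0,0,0],-0.32,1],[[0,0,0],0,1]]'
python3 go.py .469 .0195 .06 171
```

```text
time_s: 7.73
position: [0.5126, 0.2983, 0.1236]
orientation: [-179.9, -0.1, 146.2]
contact_force: [-0.6, -0.1, -3.1]
width: 0.7
grasp_force: 30.0
time_s: 8.32
position: [0.5127, 0.2983, 0.1237]
orientation: [-179.9, -0.1, 171.0]
contact_force: [-0.2, -0.2, -2.1]
width: 0.7
grasp_force: 30.0
t 8.32 turn 0.01 then shift [ -0.02 -11.29   2.55]
```

```bash
python3 -m jog '[[[0,-0.3,0],0,1],[[0,-0.6,0],0,1],[[0,-0.8,0],0,1],[[0,-0.9,0],0,1],[[0,-0.9,0],0,1],[[0,-0.9,0],0,1],[[0,-0.9,0],0,1],[[0,-0.9,0],0,1],[[0,-0.9,0],0,1],[[0,-0.9,0],0,1],[[0,-0.9,0],0,1],[[0,-0.8,0.2],0,1],[[0,-0.7,0.4],0,1],[[0,-0.5,0.6],0,1],[[0,-0.29,0.6],0,1],[[0,0,0.45],0,1],[[0,0,0.3],0,1],[[0,0,0],0,1],[[0,0,0],0,1]]'
python3 go.py .469 .0195 .0234 171
python3 - <<'E'
from m import *
from plant import vision
for n,reg in(("top",(280,150,70,90)),("side",(225,200,115,110))):
    d=vision.read_camera(n);np.savez(f"{n}1.npz",**d)
    x,y,w,h=reg;cv2.imwrite(f"pics/n1{n}.png",cv2.resize(d["img"][y:y+h,x:x+w],None,fx=5,fy=5,interpolation=cv2.INTER_CUBIC))
a=cv2.imread("pics/n1top.png");b=cv2.imread("pics/n1side.png");a=cv2.resize(a,(350,450));b=cv2.resize(b,(450,450))
cv2.imwrite("pics/n1.png",np.hstack([a,b]))
E
```

```text
time_s: 9.9
position: [0.4694, 0.0225, 0.0608]
orientation: [180.0, -0.0, 171.0]
contact_force: [1.0, 0.4, -2.4]
width: 0.695
grasp_force: 30.0
t 9.9 turn 0.01 then shift [-0.   -0.12  1.49]
```

View pics/n1.png

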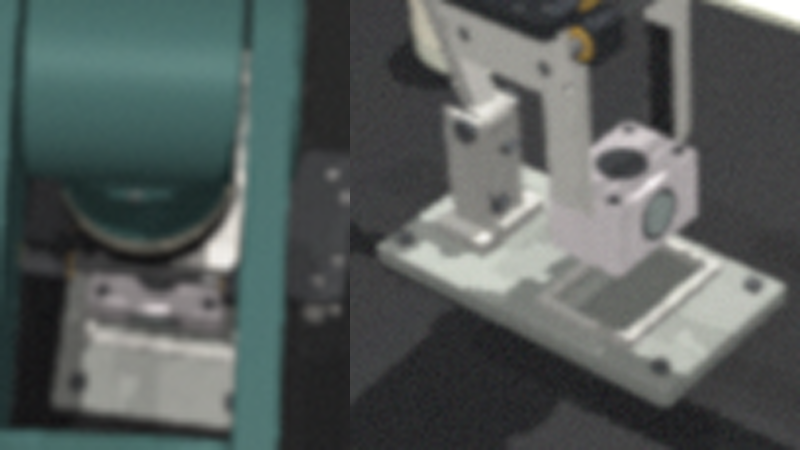

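The held cell hangs over the pocket in the side view, disc at about (294,239). I'll check its position with the disc before lowering.

```bash
python3 - <<'E'
from m import *
s=load("side1.npz"); x,y,w,h=285,231,20,16;g=up(s,x,y,w,h)
for thr in(80,100,120):
  print([(round(a),c.round(1),onplane(s,c,.0894)[0,:2].round(4)) for a,c,b in blobs(g<thr,x,y,10,200)])
print("TCP at .4694 .0225; old disc side .5131 .2989 vs TCP .5138 .2986")
E
```

```text
[(50, array([294.3, 239.7]), array([0.4673, 0.0228]))]
[(65, array([294.2, 239.7]), array([0.4675, 0.0227])), (10, array([288.2, 231.8]), array([0.4924, 0.0035]))]
[(77, array([294.2, 239.7]), array([0.4674, 0.0227])), (14, array([288.1, 232. ]), array([0.4922, 0.0043]))]
TCP at .4694 .0225; old disc side .5131 .2989 vs TCP .5138 .2986
```

```bash
python3 -m jog '[[[-0.04,-0.115,0],0,1],[[0,0,0.2],0,1],[[0,0,0.3],0,1],[[0,0,0.3],0,1],[[0,0,0.2],0,1],[[0,0,0.15],0,1],[[0,0,0.1],0,1],[[0,0,0.05],0,1],[[0,0,0],0,1],[[0,0,0],0,1]]'; python3 go.py .470 .0197 .0234 171
```

```text
time_s: 10.83
position: [0.4704, 0.0192, 0.0285]
orientation: [-180.0, 0.0, 171.0]
contact_force: [-0.2, -0.3, -2.4]
width: 0.692
grasp_force: 30.0
t 10.83 turn 0.0 then shift [0.02 0.02 0.21]
```

```bash
python3 -m jog '[[[0,0,0.06],0,1],[[0,0,0.06],0,1],[[0,0,0.04],0,1],[[0,0,0.03],0,1],[[0,0,0],0,1],[[0,0,0],0,1]]'; python3 go.py .470 .0197 .0234 171
```

```text
time_s: 11.33
position: [0.4702, 0.0192, 0.0236]
orientation: [-180.0, 0.0, 171.0]
contact_force: [0.7, -1.1, -2.4]
width: 0.702
grasp_force: 30.0
t 11.33 turn 0.0 then shift [0.01 0.02 0.01]
```

```bash
python3 -m jog '[[[0,0,0.03],0,1],[[0,0,0],0,1],[[0,0,0],0,1]]';python3 -m jog '[[[0,0,0.03],0,1],[[0,0,0],0,1],[[0,0,0],0,1]]'
```

```text
time_s: 11.58
position: [0.4704, 0.0192, 0.0233]
orientation: [-180.0, 0.0, 171.0]
contact_force: [-0.8, -0.1, 0.0]
width: 0.692
grasp_force: 30.0
time_s: 11.83
position: [0.4704, 0.0192, 0.0233]
orientation: [-180.0, 0.0, 171.0]
contact_force: [-3.3, -0.4, 5.2]
width: 0.698
grasp_force: 30.0
```

```bash
python3 -m jog '[[[0,0,0],0,0.3],[[0,0,0],0,-0.2],[[0,0,0],0,-0.6],[[0,0,0],0,-1],[[0,0,0],0,-1],[[0,0,0],0,-1],[[0,0,-0.2],0,-1],[[0,0,-0.5],0,-1],[[0,0,-0.9],0,-1],[[0,0,-1],0,-1],[[0,0,-1],0,-1],[[0,0,-1],0,-1],[[0,0,-1],0,-1],[[0,0,-0.8],0,-1],[[0,0,-0.5],0,-1],[[0,0,0],0,-1]]'; python3 go.py .627 -.0056 .2022 171
python3 - <<'E'
from m import *
from plant import vision
d=vision.read_camera("side");np.savez("side2.npz",**d)
x,y,w,h=225,140,115,150;cv2.imwrite("pics/n2.png",cv2.resize(d["img"][y:y+h,x:x+w],None,fx=4,fy=4,interpolation=cv2.INTER_CUBIC))
print([(a,c) for a,c,b in blobs(up(d,280,240,35,25)<110,280,240,30,120)])
for a,c,b in blobs(up(d,280,240,35,25)<110,280,240,30,120): print(onplane(d,c,.052))
E
```

```text
time_s: 13.17
position: [0.472, 0.0191, 0.1982]
orientation: [180.0, 0.4, 171.0]
contact_force: [0.2, 0.5, -0.2]
width: 1.002
grasp_force: 0.0
t 13.17 turn 0.0 then shift [-6.28 -0.01 -0.16]
[(60.921875, array([294.99609408, 254.19216466]))]
[[0.46842998 0.0202537  0.052     ]]
```

View pics/n2.png

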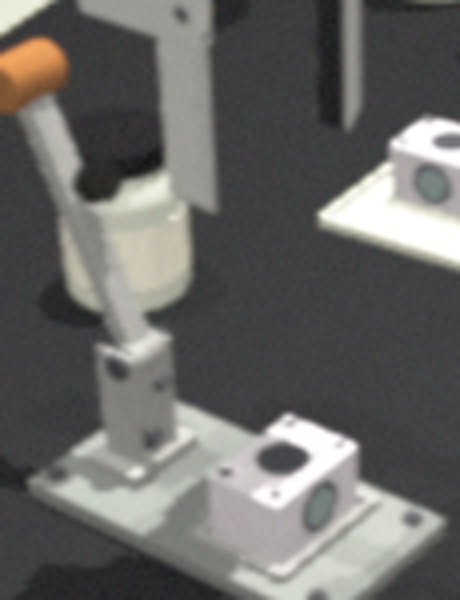

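The cell sits level in the pocket (crop (285,490)) and the clamp is still fully back, its grip at crop (32,75). Going to the grip.

```bash
python3 -m jog '[[[-0.4,0,-0.1],0,-1],[[-0.8,0,-0.06],0,-1],[[-0.9,0,0],0,-1],[[-0.9,0,0],0,-1],[[-0.9,0,0],0,-1],[[-0.8,0,0],0,-1],[[-0.6,0,0],0,-1],[[-0.5,0,0],0,-1],[[-0.3,0,0],0,-1],[[-0.18,0,0],0,-1],[[0,0,0],0,-1],[[0,0,0],0,-1]]'; python3 go.py .627 -.0056 .2022 171
```

```text
time_s: 14.22
position: [0.6246, -0.0052, 0.1978]
orientation: [-180.0, -0.1, 171.0]
contact_force: [0.5, -0.5, -0.5]
width: 1.0
grasp_force: 0.0
t 14.22 turn 0.0 then shift [-0.1  -0.   -0.17]
```

```bash
python3 -m jog '[[[-0.1,0,-0.17],0,-1],[[0,0,0],0,-0.5],[[0,0,0],0,0],[[0,0,0],0,0.4],[[0,0,0],0,1],[[0,0,0],0,1],[[0,0,0],0,1],[[0,0,0],0,1],[[0,0,0],0,1],[[0,0,0],0,1],[[0,0,0],0,1],[[0,0,0],0,1],[[0,0,0],0,1]]'; python3 go.py .627 -.0056 .2022 171
python3 - <<'E'
import numpy as np
# arc increments from q=2 to 0 in tool units: tool x = nest -x => 155cos ; z down
q=np.linspace(2.0,0,25);X=155*np.cos(q)/25;Z=-155*np.sin(q)/25
print([[round(a,2),round(b,2)] for a,b in zip(np.diff(X),np.diff(Z))])
E
```

```text
time_s: 15.3
position: [0.6277, -0.0054, 0.2028]
orientation: [180.0, -0.0, 171.0]
contact_force: [0.7, 1.7, 0.8]
width: 0.377
grasp_force: 30.0
t 15.3 turn 0.0 then shift [ 0.03 -0.01  0.02]
[[np.float64(0.48), np.float64(-0.2)], [np.float64(0.49), np.float64(-0.15)], [np.float64(0.5), np.float64(-0.11)], [np.float64(0.51), np.float64(-0.07)], [np.float64(0.52), np.float64(-0.03)], [np.float64(0.52), np.float64(0.02)], [np.float64(0.51), np.float64(0.06)], [np.float64(0.51), np.float64(0.1)], [np.float64(0.5), np.float64(0.14)], [np.float64(0.48), np.float64(0.18)], [np.float64(0.47), np.float64(0.22)], [np.float64(0.45), np.float64(0.26)], [np.float64(0.42), np.float64(0.3)], [np.float64(0.4), np.float64(0.33)], [np.float64(0.37), np.float64(0.36)], [np.float64(0.34), np.float64(0.39)], [np.float64(0.3), np.float64(0.42)], [np.float64(0.27), np.float64(0.44)], [np.float64(0.23), np.float64(0.46)], [np.float64(0.19), np.float64(0.48)], [np.float64(0.15), np.float64(0.49)], [np.float64(0.11), np.float64(0.51)], [np.float64(0.06), np.float64(0.51)], [np.float64(0.02), np.float64(0.52)]]
```

```bash
python3 -m jog '[[[0.48,0,-0.2],0,1],[[0.49,0,-0.15],0,1],[[0.5,0,-0.11],0,1],[[0.51,0,-0.07],0,1],[[0.52,0,-0.03],0,1],[[0.52,0,0.02],0,1],[[0.51,0,0.06],0,1],[[0.51,0,0.1],0,1],[[0.5,0,0.14],0,1],[[0.48,0,0.18],0,1],[[0.47,0,0.22],0,1],[[0.45,0,0.26],0,1],[[0,0,0],0,1]]'; cat > q.py <<'E'
import numpy as np
from plant import arm
p=arm.get_obs()["position"]; e=np.array([np.cos(np.radians(-9)),np.sin(np.radians(-9))])
a=-(p[:2]-[.5633,.0046])@e; b=p[2]+.0188-.08
print("q",np.arctan2(b,a).round(3),"r",np.hypot(a,b).round(4))
E
python3 q.py
```

```text
time_s: 16.38
position: [0.4793, 0.0183, 0.1944]
orientation: [180.0, 0.1, 171.1]
contact_force: [-4.8, 1.9, 7.2]
width: 0.373
grasp_force: 30.0
q 1.002 r 0.158
```

```bash
python3 -m jog '[[[0.42,0,0.3],0,1],[[0.4,0,0.33],0,1],[[0.37,0,0.36],0,1],[[0.34,0,0.39],0,1],[[0.3,0,0.42],0,1],[[0.27,0,0.44],0,1],[[0.23,0,0.46],0,1],[[0.19,0,0.48],0,1],[[0.1,0,0.25],0,1],[[0.05,0,0.24],0,1],[[0.06,0,0.25],0,1],[[0.05,0,0.26],0,1],[[0,0,0],0,1]]'; python3 q.py; python3 go.py .4102 .0288 .0612 171
```

```text
time_s: 17.47
position: [0.4082, 0.0297, 0.0848]
orientation: [179.9, -0.5, 171.0]
contact_force: [-4.9, 2.6, -4.4]
width: 0.386
grasp_force: 30.0
q 0.149 r 0.1589
t 17.47 turn 0.01 then shift [-0.08 -0.02  0.94]
```

```bash
python3 -m jog '[[[0,0,0.2],0,1],[[0,0,0.2],0,1],[[-0.03,0,0.15],0,1],[[-0.03,0,0.12],0,1],[[0,0,0.1],0,1],[[0,0,0],0,1],[[0,0,0],0,1]]'; python3 q.py; python3 go.py .4102 .0288 .0612 171
```

```text
time_s: 18.05
position: [0.4076, 0.0297, 0.0652]
orientation: [179.9, -0.8, 171.0]
contact_force: [-9.1, 3.0, -4.0]
width: 0.382
grasp_force: 30.0
q 0.026 r 0.1577
t 18.05 turn 0.01 then shift [-0.11 -0.02  0.16]
```

```bash
python3 -m jog '[[[-0.05,0,0.05],0,1],[[-0.05,0,0.05],0,1],[[0,0,0.04],0,1],[[0,0,0],0,1],[[0,0,0],0,1]]'; python3 q.py; python3 go.py .4102 .0288 .0612 171
```

```text
time_s: 18.47
position: [0.4083, 0.0296, 0.0611]
orientation: [180.0, -1.1, 171.0]
contact_force: [-12.6, 3.5, -3.2]
width: 0.382
grasp_force: 30.0
q -0.0 r 0.157
t 18.47 turn 0.01 then shift [-0.08 -0.02 -0.  ]
```

```bash
python3 -m jog '[[[0.1,0,0],0,1],[[0.1,0,0],0,1],[[0.1,0,0],0,1],[[0,0,0],0,1]]'; python3 q.py; python3 -m jog '[[[0,0,0],0,0.2],[[0,0,0],0,-0.2],[[0,0,0],0,-0.4],[[0,0,0],0,-0.4],[[0,0,0],0,-0.4],[[0,0,0],0,-0.4]]'
python3 - <<'E'
from m import *
from plant import vision
d=vision.read_camera("side")
x,y,w,h=225,190,130,110;cv2.imwrite("pics/c1.png",cv2.resize(d["img"][y:y+h,x:x+w],None,fx=5,fy=5,interpolation=cv2.INTER_CUBIC))
E
```

```text
time_s: 18.8
position: [0.4091, 0.0295, 0.0642]
orientation: [179.9, 0.0, 171.0]
contact_force: [3.3, 3.3, -9.1]
width: 0.382
grasp_force: 30.0
q 0.019 r 0.1563
time_s: 19.3
position: [0.4093, 0.0287, 0.0657]
orientation: [-180.0, 0.1, 171.0]
contact_force: [-0.1, -0.3, 0.5]
width: 0.691
grasp_force: 0.0
```

View pics/c1.png

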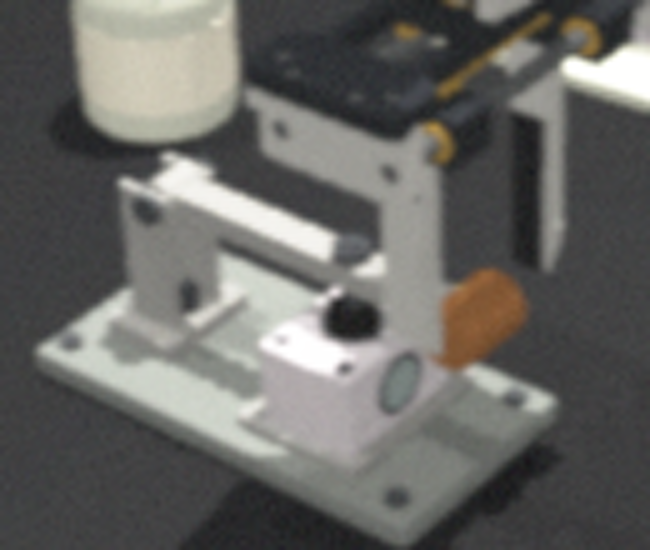

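The clamp arm lies level with its pad on the cell (crop (350,320)) and the open fingers are clear of the grip at (485,315). Holding for over 2 s.

```bash
python3 -m jog '[[[0,0,0],0,-0.4],[[0,0,0],0,-0.4],[[0,0,0],0,-0.4],[[0,0,0],0,-0.4],[[0,0,0],0,-0.4],[[0,0,0],0,-0.4],[[0,0,0],0,-0.4],[[0,0,0],0,-0.4],[[0,0,0],0,-0.4],[[0,0,0],0,-0.4],[[0,0,0],0,-0.4],[[0,0,0],0,-0.4],[[0,0,0],0,-0.4],[[0,0,0],0,-0.4],[[0,0,0],0,-0.4],[[0,0,0],0,-0.4],[[0,0,0],0,-0.4],[[0,0,0],0,-0.4],[[0,0,0],0,-0.4],[[0,0,0],0,-0.4]]' >/dev/null
python3 -m jog '[[[0,0,0],0,-0.4],[[0,0,0],0,-0.4],[[0,0,0],0,-0.4],[[0,0,0],0,-0.4],[[0,0,0],0,-0.4],[[0,0,0],0,-0.4],[[0,0,0],0,-0.4],[[0,0,0],0,-0.4],[[0,0,0],0,-0.4],[[0,0,0],0,-0.4],[[0,0,0],0,-0.4],[[0,0,0],0,-0.4],[[0,0,0.1],0,-0.4],[[0,0,0.05],0,-0.4],[[0,0,0],0,0],[[0,0,0],0,1],[[0,0,0],0,1],[[0,0,0],0,1],[[0,0,0],0,1],[[0,0,0],0,1]]'; python3 -m jog '[[[0,0,0],0,1],[[0,0,0],0,1],[[0,0,0],0,1],[[0,0,0],0,1]]'; python3 q.py
```

```text
time_s: 22.68
position: [0.4091, 0.0295, 0.0614]
orientation: [179.9, 0.0, 171.0]
contact_force: [0.7, 1.0, -0.2]
width: 0.376
grasp_force: 30.0
time_s: 23.02
position: [0.4091, 0.0295, 0.0614]
orientation: [179.9, 0.0, 171.0]
contact_force: [1.1, 3.8, -0.7]
width: 0.38
grasp_force: 30.0
q 0.001 r 0.1562
```

```bash
python3 -m jog '[[[0,0,-0.2],0,1],[[-0.02,0,-0.32],0,1],[[-0.06,0,-0.51],0,1],[[-0.11,0,-0.51],0,1],[[-0.15,0,-0.49],0,1],[[-0.19,0,-0.48],0,1],[[-0.23,0,-0.46],0,1],[[-0.27,0,-0.44],0,1],[[-0.3,0,-0.42],0,1],[[-0.34,0,-0.39],0,1],[[-0.37,0,-0.36],0,1],[[-0.4,0,-0.33],0,1],[[-0.42,0,-0.3],0,1],[[0,0,0],0,1]]'; python3 q.py
```

```text
time_s: 24.18
position: [0.4794, 0.0183, 0.1901]
orientation: [180.0, -0.2, 171.0]
contact_force: [0.4, 3.4, -6.7]
width: 0.371
grasp_force: 30.0
q 0.988 r 0.1544
```

```bash
python3 -m jog '[[[-0.45,0,-0.26],0,1],[[-0.47,0,-0.22],0,1],[[-0.48,0,-0.18],0,1],[[-0.5,0,-0.14],0,1],[[-0.51,0,-0.1],0,1],[[-0.51,0,-0.06],0,1],[[-0.52,0,-0.02],0,1],[[-0.52,0,0.03],0,1],[[-0.51,0,0.07],0,1],[[0,0,0],0,1]]'; python3 q.py; python3 go.py .627 -.0056 .2022 171
```

```text
time_s: 25.02
position: [0.5936, -0.0, 0.2148]
orientation: [180.0, 0.4, 171.0]
contact_force: [4.4, 3.0, 1.9]
width: 0.371
grasp_force: 30.0
q 1.767 r 0.1566
t 25.02 turn 0.0 then shift [-1.36 -0.01  0.5 ]
```

```bash
python3 -m jog '[[[-0.5,0,0.12],0,1],[[-0.5,0,0.17],0,1],[[-0.4,0,0.2],0,1],[[-0.05,0,0.03],0,1],[[0,0,0],0,1],[[0,0,0],0,1]]'; python3 q.py; python3 go.py .627 -.0056 .2022 171
```

```text
time_s: 25.52
position: [0.63, -0.0058, 0.204]
orientation: [180.0, 0.7, 171.0]
contact_force: [7.1, 1.9, 4.0]
width: 0.376
grasp_force: 30.0
q 2.013 r 0.158
t 25.52 turn 0.0 then shift [ 0.12 -0.01  0.07]
```

```bash
python3 -m jog '[[[0.1,0,0],0,1],[[0,0,0],0,0.2],[[0,0,0],0,-0.4],[[0,0,0],0,-1],[[0,0,0],0,-1],[[0,0,0],0,-1],[[0.3,0,0],0,-1],[[0.7,0,0],0,-1],[[0.9,0,0],0,-1],[[0.9,0,0],0,-1],[[0.9,0,0],0,-1],[[0.9,0,0],0,-1],[[0.9,0,0],0,-1],[[0.6,0,0],0,-1],[[0.3,0,0],0,-1],[[0,0,0],1,-1],[[0,0,0],1,-1],[[0,0,0],1,-1],[[0,0,0],1,-1],[[0,0,0],1,-1]]'; python3 -m jog '[[[0,0,0],1,-1],[[0,0,0],1,-1],[[0,0,0],1,-1],[[0,0,0],1,-1],[[0,0,0],1,-1],[[0,0,0],1,-1],[[0,0,0],1,-1],[[0,0,0],1,-1],[[0,0,0],1,-1],[[0,0,0],1,-1],[[0,0,0],1,-1],[[0,0,0],1,-1],[[0,0,0],1,-1],[[0,0,0],0,-1]]'; python3 go.py .4702 .0193 .025 81
python3 - <<'E'
from m import *
from plant import vision
d=vision.read_camera("side")
x,y,w,h=210,130,150,160;cv2.imwrite("pics/c2.png",cv2.resize(d["img"][y:y+h,x:x+w],None,fx=3.5,fy=3.5,interpolation=cv2.INTER_CUBIC))
for a,c,b in blobs(up(d,280,240,35,25)<110,280,240,30,120): print(onplane(d,c,.052))
E
```

```text
time_s: 27.18
position: [0.4652, 0.0199, 0.2004]
orientation: [-180.0, 0.0, 145.8]
contact_force: [-0.2, -0.6, 0.1]
width: 1.0
grasp_force: 0.0
time_s: 28.35
position: [0.4652, 0.0199, 0.2004]
orientation: [-180.0, 0.0, 80.9]
contact_force: [-0.0, -0.4, 0.0]
width: 0.997
grasp_force: 0.0
t 28.35 turn -0.02 then shift [0.01 0.2  7.02]
[[0.4665712 0.0197443 0.052    ]]
```

View pics/c2.png

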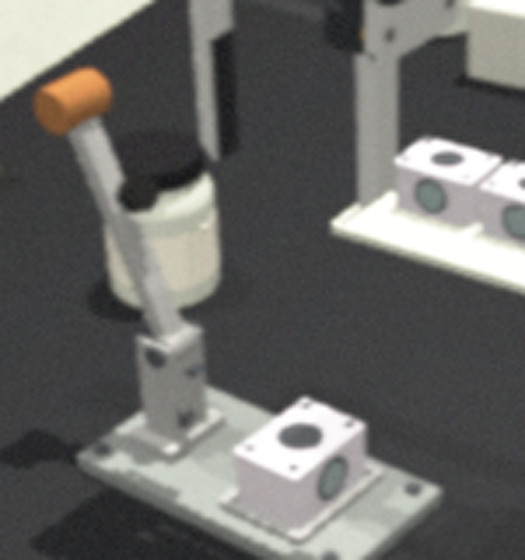

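Clamp is fully back (grip at crop (75,100)) and the cell still sits level in the pocket, now about 2 mm nearer the robot. Lowering to regrip it by its long faces.

```bash
python3 -m jog '[[[0,0.13,0.3],0,-1],[[0,0,0.7],0,-1],[[0,0,0.9],0,-1],[[0,0,0.9],0,-1],[[0,0,0.9],0,-1],[[0,0,0.9],0,-1],[[0,0,0.7],0,-1],[[0,0,0.6],0,-1],[[0,0,0.5],0,-1],[[0,0,0.3],0,-1],[[0,0,0.2],0,-1],[[0,0,0],0,-1],[[0,0,0],0,-1]]'; python3 go.py .4686 .0195 .025 81
```

```text
time_s: 29.48
position: [0.4688, 0.0194, 0.0284]
orientation: [180.0, 0.0, 81.0]
contact_force: [-0.6, 0.2, -0.0]
width: 0.999
grasp_force: 0.0
t 29.48 turn 0.01 then shift [ 0.   -0.01  0.13]
```

```bash
python3 -m jog '[[[0,0,0.13],0,-1],[[0,0,0],0,-0.5],[[0,0,0],0,0],[[0,0,0],0,0.3],[[0,0,0],0,1],[[0,0,0],0,1],[[0,0,0],0,1],[[0,0,0],0,1],[[0,0,0],0,1],[[0,0,0],0,1],[[0,0,0],0,1],[[0,0,0],0,1],[[0,0,0],0,1]]'
```

```text
time_s: 30.57
position: [0.4689, 0.0194, 0.0251]
orientation: [179.9, 0.0, 81.0]
contact_force: [1.7, 0.6, -0.2]
width: 0.483
grasp_force: 30.0
```

```bash
python3 -m jog '[[[0,0,-0.1],0,1],[[0,0,-0.2],0,1],[[0,0,-0.4],0,1],[[0,0,-0.7],0,1],[[0,0,-0.8],0,1],[[0,0,-0.8],0,1],[[0,0,-0.7],0,1],[[0,0,-0.4],0,1],[[0,0,-0.2],0,1],[[0,0,0],0.5,1],[[0,0,0],0.8,1],[[0,0,0],1,1],[[0,0,0],1,1],[[0,0,0],1,1],[[0,0,0],1,1],[[0,0,0],1,1],[[0,0,0],1,1],[[0,0,0],1,1],[[0,0,0],1,1],[[0,0,0],1,1]]'; python3 -m jog '[[[0,0,0],1,1],[[0,0,0],1,1],[[0,0,0],1,1],[[0,0,0],1,1],[[0,0,0],1,1],[[0,0,0],0.8,1],[[0,0,0],0.8,1],[[0,0,0],0.3,1],[[0,0,0],0,1]]'; python3 go.py .4035 -.329 .07 -5
```

```text
time_s: 32.23
position: [0.4675, 0.0196, 0.1313]
orientation: [-179.9, 0.1, 29.3]
contact_force: [0.6, 0.2, -2.2]
width: 0.486
grasp_force: 30.0
time_s: 32.98
position: [0.4675, 0.0196, 0.1313]
orientation: [180.0, 0.2, -5.0]
contact_force: [0.6, -0.3, -2.9]
width: 0.481
grasp_force: 30.0
t 32.98 turn -0.0 then shift [-1.34 14.11  2.45]
```

```bash
python3 -m jog '[[[-0.03,0.3,0],0,1],[[-0.06,0.6,0],0,1],[[-0.08,0.8,0],0,1],[[-0.09,0.9,0],0,1],[[-0.09,0.9,0],0,1],[[-0.09,0.9,0],0,1],[[-0.09,0.9,0],0,1],[[-0.09,0.9,0],0,1],[[-0.09,0.9,0],0,1],[[-0.09,0.9,0],0,1],[[-0.09,0.9,0],0,1],[[-0.09,0.9,0],0,1],[[-0.09,0.9,0],0,1],[[-0.09,0.9,0],0,1],[[-0.09,0.9,0.1],0,1],[[-0.08,0.8,0.2],0,1],[[-0.05,0.5,0.4],0,1],[[-0.03,0.3,0.5],0,1],[[0,0.2,0.5],0,1],[[0,0,0.3],0,1]]'; python3 -m jog '[[[0,0,0.2],0,1],[[0,0,0],0,1],[[0,0,0],0,1],[[0,0,0],0,1]]'; python3 go.py .4035 -.329 .06 -5.05
python3 - <<'E'
from m import *
from plant import vision
t=vision.read_camera("top");s=vision.read_camera("side");np.savez("side3.npz",**s);np.savez("top3.npz",**t)
from plant import arm
z=arm.get_obs()["position"][2]-.013+.04; print(z, "pred disc px side",proj(s,[.4035,-.329,z]),"top",proj(t,[.4035,-.329,z]))
a=cv2.resize(t["img"][140:260,400:500],(400,480),interpolation=cv2.INTER_CUBIC);b=cv2.resize(s["img"][150:230,310:440],(400,246),interpolation=cv2.INTER_CUBIC)
b=np.vstack([b,np.zeros((234,400,3),np.uint8)]);cv2.imwrite("pics/t1.png",np.hstack([a,b]))
E
```

```text
time_s: 34.65
position: [0.401, -0.3329, 0.0793]
orientation: [-179.8, 0.2, -5.0]
contact_force: [0.5, 1.2, -3.3]
width: 0.483
grasp_force: 30.0
time_s: 34.98
position: [0.4029, -0.3333, 0.0781]
orientation: [180.0, -0.1, -4.9]
contact_force: [0.3, -0.2, -2.0]
width: 0.481
grasp_force: 30.0
t 34.98 turn 0.03 then shift [ 0.01 -0.17  0.72]
0.1053879522129062 pred disc px side [[390.56833256 166.78890467]] top [[459.11800893 224.22844719]]
```

View pics/t1.png

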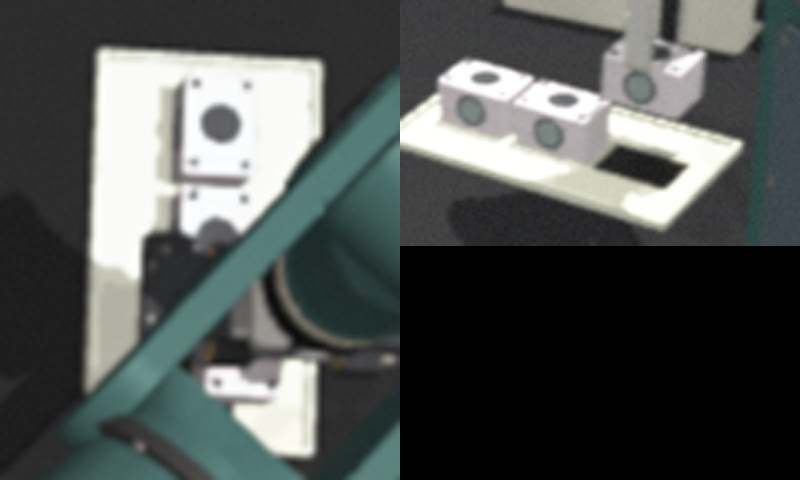

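```bash
python3 -m jog '[[[0.03,-0.1,0],0,1],[[0,-0.075,0.2],0,1],[[0,0,0.4],0,1],[[0,0,0.4],0,1],[[0,0,0.4],0,1],[[0,0,0.3],0,1],[[0,0,0.2],0,1],[[0,0,0.12],0,1],[[0,0,0.06],0,1],[[0,0,0],0,1],[[0,0,0],0,1],[[0,0,0],0,1]]'; python3 go.py .404 -.329 .017 -5.05
python3 - <<'E'
from m import *
from plant import vision,arm
s=vision.read_camera("side");np.savez("side4.npz",**s)
z=arm.get_obs()["position"][2]-.013+.04
cv2.imwrite("pics/t2.png",cv2.resize(s["img"][160:225,315:425],(770,455),interpolation=cv2.INTER_CUBIC))
for nm,zz,p in(("n1",.044,[.5514,-.3427]),("n2",.044,[.4777,-.3362]),("held",z,[.404,-.329])):
    print(nm,proj(s,[*p,zz]).round(1))
E
```

```text
time_s: 36.08
position: [0.4038, -0.3297, 0.026]
orientation: [179.9, -0.1, -5.0]
contact_force: [0.7, -0.3, -2.1]
width: 0.486
grasp_force: 30.0
t 36.08 turn 0.01 then shift [ 0.01 -0.03  0.36]
n1 [[337.1 174.4]]
n2 [[362.3 181.6]]
held [[389.  186.1]]
```

View pics/t2.png

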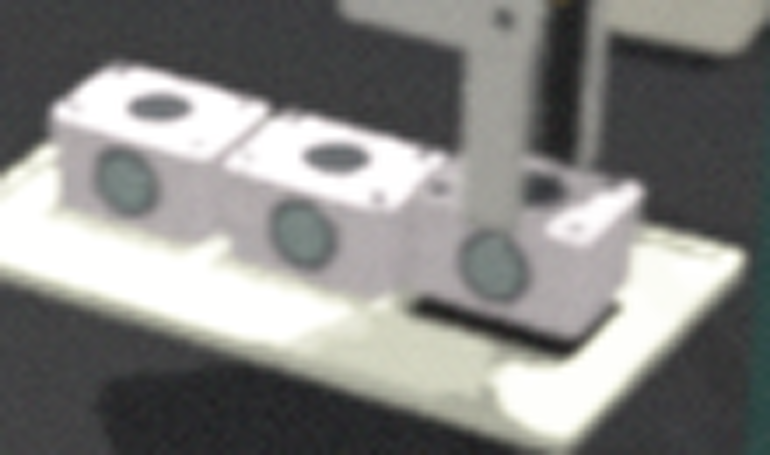

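The held cell hangs over the mat; the three windows are visible at crop (127,182), (303,233) and (495,266). I'll compare their positions.

```bash
cat > win.py <<'E'
from m import *
import sys
def win(s,zh):
    img=cv2.resize(s["img"][160:225,315:425],None,fx=8,fy=8,interpolation=cv2.INTER_CUBIC).astype(int)
    m=((img[...,2]<128)&(img.max(2)>75)&(img[...,1]-img[...,2]>4)).astype(np.uint8)
    m=cv2.morphologyEx(m,cv2.MORPH_OPEN,np.ones((11,11),np.uint8))
    r=[]
    for a,c,b in sorted(blobs(m,315,160,30,150),key=lambda q:q[1][0]):
        r.append((a,c,b))
        z=.024 if len(r)<3 else zh
        print(round(a),c.round(2),onplane(s,c,z)[0].round(4))
if __name__=="__main__": win(load(sys.argv[1]),float(sys.argv[2]))
E
python3 win.py side4.npz .033; python3 - <<'E'
from m import *
s=load("side4.npz")
for u,v in((127,182),(303,233),(495,266)): print(s["img"][160+v//7,315+u//7], onplane(s,(315+u/7,160+v/7),.024 if u<400 else .033).round(4))
E
```

```text
45 [332.54 185.54] [ 0.5516 -0.317   0.024 ]
48 [357.74 192.96] [ 0.4782 -0.311   0.024 ]
51 [385.12 197.63] [ 0.4032 -0.3053  0.033 ]
[130 132 121] [[ 0.5491 -0.3155  0.024 ]]
[131 134 122] [[ 0.4763 -0.3101  0.024 ]]
[130 132 121] [[ 0.4012 -0.3043  0.033 ]]
```

```bash
python3 -m jog '[[[0.065,-0.015,0],0,1],[[0,0,0.1],0,1],[[0,0,0.08],0,1],[[0,0,0.06],0,1],[[0,0,0.04],0,1],[[0,0,0],0,1],[[0,0,0],0,1],[[0,0,0],0,1]]'; python3 go.py .404 -.329 .017 -5.05
python3 - <<'E'
from win import *
from plant import vision,arm
for i in range(3):
    s=vision.read_camera("side"); win(s,arm.get_obs()["position"][2]-.013+.02)
E
```

```text
time_s: 36.8
position: [0.405, -0.3291, 0.0184]
orientation: [180.0, -0.0, -5.0]
contact_force: [-0.4, 0.3, -2.6]
width: 0.482
grasp_force: 30.0
t 36.8 turn 0.01 then shift [-0.04 -0.    0.06]
45 [332.5  185.57] [ 0.5516 -0.3168  0.024 ]
47 [357.74 192.94] [ 0.4783 -0.3111  0.024 ]
49 [384.17 200.41] [ 0.4047 -0.304   0.0255]
44 [332.6  185.62] [ 0.5512 -0.3167  0.024 ]
48 [357.76 193.07] [ 0.4779 -0.3105  0.024 ]
48 [384.38 200.38] [ 0.4042 -0.3043  0.0255]
45 [332.54 185.63] [ 0.5514 -0.3166  0.024 ]
47 [357.72 192.91] [ 0.4784 -0.3111  0.024 ]
48 [384.22 200.25] [ 0.4049 -0.3048  0.0255]
```

The spacing now matches to within half a millimetre. Setting it down.

```bash
python3 -m jog '[[[0,0,0.03],0,1],[[0,0,0.02],0,1],[[0,0,0],0,1],[[0,0,0],0,1]]'; python3 -m jog '[[[0,0,0.02],0,1],[[0,0,0],0,1],[[0,0,0],0,1]]'
```

```text
time_s: 37.28
position: [0.405, -0.329, 0.0171]
orientation: [-180.0, 0.0, -5.0]
contact_force: [0.5, -0.3, -1.9]
width: 0.484
grasp_force: 30.0
time_s: 37.53
position: [0.405, -0.3291, 0.017]
orientation: [180.0, -0.0, -5.0]
contact_force: [-1.3, 1.0, 0.9]
width: 0.482
grasp_force: 30.0
```

Touching (force went from −2 to +1). Opening with a small extra press so nothing drops, then rising.

```bash
python3 -m jog '[[[0,0,0.01],0,1],[[0,0,0],0,0.6],[[0,0,0],0,0],[[0,0,0],0,-0.4],[[0,0,0],0,-0.6],[[0,0,0],0,-0.6],[[0,0,0],0,-0.6],[[0,0,-0.2],0,-0.6],[[0,0,-0.5],0,-0.6],[[0,0,-0.8],0,-0.6],[[0,0,-1],0,-0.6],[[0,0,-1],0,-0.6],[[0,0,-1],0,-0.6],[[0,0,-1],0,-0.6],[[0,0,-0.7],0,-0.6],[[0,0,-0.3],0,-0.6]]'; python3 -m jog '[[[-0.5,0,0],0,-1],[[-0.5,-0.5,0],0,-1],[[-0.5,-1,0],0,-1],[[-0.5,-1,0],0,-1],[[-0.5,-1,0],0,-1],[[-0.5,-1,0],0,-1],[[-0.5,-1,0],0,-1],[[0,-1,0],0,-1],[[0,-1,0],0,-1],[[0,-1,0],0,-1],[[0,-0.5,0],0,-1],[[0,0,0],0,-1]]'
python3 - <<'E'
from win import *
from plant import vision
s=vision.read_camera("side");t=vision.read_camera("top"); win(s,.024)
g=up(t,435,150,40,110)
for a,c,b in blobs(g<130,435,150,40,120): print("top disc",a,onplane(t,c,.044)[0].round(4))
g=up(s,320,165,80,35)
for a,c,b in blobs(g<110,320,165,7,30): print("side disc",a,onplane(s,c,.044)[0].round(4))
cv2.imwrite("pics/end.png",np.hstack([cv2.resize(t["img"][90:270,180:500],(480,270)),cv2.resize(s["img"][140:300,160:440],(320,270))]))
E
```

```text
time_s: 38.87
position: [0.4062, -0.3302, 0.183]
orientation: [179.8, -0.3, -5.0]
contact_force: [0.6, 0.3, -0.3]
width: 0.798
grasp_force: 0.0
time_s: 39.87
position: [0.336, -0.0951, 0.1772]
orientation: [-179.9, 0.1, -4.8]
contact_force: [0.0, -0.6, -1.0]
width: 1.001
grasp_force: 0.0
45 [332.52 185.66] [ 0.5513 -0.3164  0.024 ]
48 [357.68 192.84] [ 0.4786 -0.3114  0.024 ]
52 [384.27 200.86] [ 0.4045 -0.3045  0.024 ]
top disc 62.890625 [ 0.4041 -0.3292  0.044 ]
top disc 57.375 [ 0.4002 -0.301   0.044 ]
top disc 61.703125 [ 0.478  -0.3357  0.044 ]
top disc 60.625 [ 0.4666 -0.3115  0.044 ]
top disc 59.9765625 [ 0.5516 -0.3422  0.044 ]
top disc 65.2578125 [ 0.5365 -0.32    0.044 ]
```

View pics/end.png

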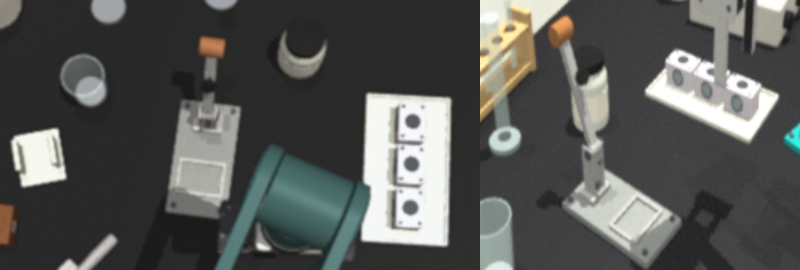

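The end view shows three cells in an even row (top-view discs 73.9 and 73.6 mm apart along one line). The neighbours have not moved, the clamp is fully back, the dock and nest are empty, and the beaker and jar stand where they were.

```bash
python3 -c "
from plant import workorder
print(workorder.finish_job())"
```

```text
the job is handed in; nothing more can be done
None
```

The job is done and handed in at about 40 s: the cell was clamped for over two seconds, the clamp is fully back, and the cell completes the row (73.9 and 73.6 mm spacing) with both neighbours unmoved.

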